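# Load two mugs on a sprung packing lift and latch it down

## Task

Set the two mouth-down mugs on the raised sprung platform of the packing lift, one in each bay, still mouth down and standing flat. Then push the loaded platform down and keep it down until the slow spring catch has slid right out over its edge, so that it stays down when you let go. The mugs are ceramic, so set them down rather than drop them, and leave the carton, the tape dispenser and the wide mug where they are.

Things in the scene. Friction and masses are not known exactly. Their poses are not given: they have to be found in the camera images.
- lift: Packing lift fixed to the table: grey housing 130 (x) x 250 (y) x 40 mm high, an aluminium platform 120 x 230 mm on springs above it. Origin: centre of the housing's underside, on the table; z up, y along the platform's long side, x towards the catch. The catch's dark steel block, 74 mm high, 44 mm wide, stands at x = 70 to 120 mm, y = 0; the bolt's black knob behind it reaches x = 139 mm.
- platform (a joint): How far the platform has sunk, m: 0 at the top (deck 85 mm above the table), 0.037 at the bottom stop. It never tips. Spring 300 N/m: 1 N starts it, each mug sinks it by about 6 to 10 mm, and with both on some 7 N more pushes it to the bottom. Push to 0.033 or more and keep it there to be caught; once caught and let go it rests at about 0.030.
- catch (a joint): How far the catch's bolt has slid out over the platform, m: 0 while the raised platform's edge holds it back, 0.018 fully out. Round steel bolt 14 mm thick with a ball nose, pushed by a spring and slowed by a damper: with the platform at the bottom it slides out by itself over the deck's far edge in about 2.5 s; let go too early, it jams or is pushed back by the platform.
- catch_tip (a point): Tip of the catch's bolt, on the bolt's axis, 61 mm above the table; the bolt slides out along the lift's -x direction, midway between the two bays.
- bay_left (a point): Centre of the lift's +y bay, on the deck's surface; moves down with the platform, axes as the lift's. The bay is 110 mm along y and 112 mm along x inside, between ribs 5 mm high; the two bay centres are 113 mm apart.
- bay_right (a point): Centre of the lift's -y bay, on the deck's surface; same size and axes as the other.
- mug_a: White ceramic mug standing mouth down, 64 mm in diameter, 90 mm high, about 0.28 kg. Origin: centre of the mouth's rim, its underside; z up to its flat closed bottom (56 mm across) at z = 90 mm, which may be pressed on. Its handle, a 10 mm thick loop, points along its +y to 60 mm from the axis, at z = 17 to 77 mm, so it clears the bays' ribs. Same as mug_b; either may go in either bay.
- mug_b: The other mouth-down mug, the same in every way as mug_a.
- carton: Open brown mailer carton 100 x 100 x 100 mm with one flap standing up to 191 mm; origin at the centre of its underside. To be left alone.
- tape: Black desk tape dispenser, 160 x 60 mm, 106 mm high, with a roll of tape; origin at the centre of its underside. To be left alone.
- latte_mug: Wide low white mug standing mouth up, 94 mm in diameter, 75 mm high; origin at the centre of its underside. To be left alone.

How it is judged (in metres and radians):
On the way, in this order (a step that is already met when the one before it is completed fails the run):
1. both mugs stand mouth down and flat on the platform, one in each bay, before the catch has slid out (bolt out less than 5 mm) ((((horizontal distance between mug_a and bay_left below 0.032 m and z of mug_a in the frame of bay_left between -0.004 and 0.004 m and angle between mug_a's own z axis and vertical below 0.06 rad) and (horizontal distance between mug_b and bay_right below 0.032 m and z of mug_b in the frame of bay_right between -0.004 and 0.004 m and angle between mug_b's own z axis and vertical below 0.06 rad)) or ((horizontal distance between mug_a and bay_right below 0.032 m and z of mug_a in the frame of bay_right between -0.004 and 0.004 m and angle between mug_a's own z axis and vertical below 0.06 rad) and (horizontal distance between mug_b and bay_left below 0.032 m and z of mug_b in the frame of bay_left between -0.004 and 0.004 m and angle between mug_b's own z axis and vertical below 0.06 rad))) and value of joint catch below 0.005 m), for 0.2 s.
2. the loaded platform is down with the catch out over it (platform sunk more than 26 mm, bolt out more than 13 mm) ((((horizontal distance between mug_a and bay_left below 0.032 m and z of mug_a in the frame of bay_left between -0.004 and 0.004 m and angle between mug_a's own z axis and vertical below 0.06 rad) and (horizontal distance between mug_b and bay_right below 0.032 m and z of mug_b in the frame of bay_right between -0.004 and 0.004 m and angle between mug_b's own z axis and vertical below 0.06 rad)) or ((horizontal distance between mug_a and bay_right below 0.032 m and z of mug_a in the frame of bay_right between -0.004 and 0.004 m and angle between mug_a's own z axis and vertical below 0.06 rad) and (horizontal distance between mug_b and bay_left below 0.032 m and z of mug_b in the frame of bay_left between -0.004 and 0.004 m and angle between mug_b's own z axis and vertical below 0.06 rad))) and value of joint platform above 0.026 m and value of joint catch above 0.013 m), for 0.2 s.
At the end, for the whole second after the job is handed in: The platform is held down by its catch (sunk more than 26 mm, bolt out more than 13 mm), with one mug in each bay, mouth down, flat on the deck (rim within 4 mm of it, tilt under 0.06 rad, axis within 32 mm of the bay's centre), at rest and let go (all of step 2 and linear speed of each of mug_a, mug_b below 0.02 m/s and contact force between each of mug_a, mug_b and the fingers below 0.005 N); the robot touches nothing.
It fails at once if a mug is dropped by more than about 18 mm (it moves faster than 0.6 m/s out of the fingers) ((linear speed of mug_a above 0.6 m/s and contact force between mug_a and the fingers below 0.01 N) or (linear speed of mug_b above 0.6 m/s and contact force between mug_b and the fingers below 0.01 N)).
It fails at once if the carton, the tape dispenser or the wide mug is moved by more than 30 mm (distance of any of carton, tape, latte_mug from where it was at the start of the episode above 0.03 m).
It also fails if it takes over 72 s, if anything falls off the work surface, if the arm or the gripper's body presses on something with over 40 N, if the wrist force passes 120 N, or if a joint passes its speed limit or range.

## Robot

A 7-joint arm with a two-finger parallel gripper is mounted at the origin on the work surface. World frame = base frame: x ahead of the robot, y to its left, z up, the work surface at z = 0. Lengths are in m, angles in degrees, forces in N, time in s.
With the tool pointing down it reaches from about 0.425 to 0.975 m from the base axis. Payload 16.7 kg.
Tool frame: the origin (TCP) lies between the finger pads; the fingertips stand 22 mm ahead of it and the grasp point (between the pads) lies 3 mm ahead of it; z points along the fingers, y is the line along which they close (so a half turn about z gives the same grasp; the last joint's range is limited). The gripper opens to 85 mm and grips with 20 to 120 N. Pads are 22 mm wide; open, the fingers measure 114 mm over their backs; the gripper's body (76 mm by 85 mm) begins 54 mm behind the grasp point. The pads swing forward as they close: fully open they stand 13 mm farther back than shut.
Start: joints at [-82.076, 24.414, 4.234, 92.017, -1.954, 63.644, -3.845], TCP at [0.192, 0.647, 0.253] pointing down, gripper open.
Joint ranges: [-163.25, 163.25], [-28.42, 122.38], [-70.27, 78.77], [12.13, 141.07], [-58.53, 238.53], [9.26, 117.41], [-156.51, 156.51]. Speed limits (degrees/s): [108.29, 108.29, 136.94, 136.94, 172.46, 172.46, 172.46].

## Interface

Orientations are given as [roll, pitch, yaw] about the fixed x, y, z axes, in that order (R = Rz(yaw) Ry(pitch) Rx(roll)).
In Python, from bench import robot gives the robot as it stands.
- The arm moves only by the shell command python3 shift.py 'ROWS' [OPENING] [FORCE]. ROWS is a JSON list of rows, 1 to 8 of them, each of 6 numbers: dx, dy, dz in shares of the most that a row can go, 1 being 50 mm, then a rotation vector rx, ry, rz in a scale on which 1.0 is pi rad; each row shifts and turns the commanded pose from where the row before left it, along the tool's axes as they then stand; what a row does not reach is not made up. A row lasts 1/10 s, in which the tool goes at most 0.05 m and 8.59 degrees, less where a joint would pass 70% of its speed; a pose out of reach is approached as far as the arm can. OPENING is the finger opening in m, set as the command begins (- or left out keeps the last). The fingers move at their own pace and stop on an object; FORCE is the grip in N (left out, the last holds). Time passes only in rows, so rows that do not move let the fingers close. It prints the time, the measured TCP pose, the force, the opening and the grip force at its end. Input that does not fit is refused with a message, and nothing moves.
- robot.observe(): the state, without advancing time (a new reading comes with each control period).
- robot.grab_frame(name): name is "scene" or "side" or "wrist"; returns a dict with "frame" (480x640x3 uint8, blue, green, red), "fx", "fy", "cx", "cy" (pixels), "camera_from_world" (4x4, takes a point from world to camera coordinates); the wrist camera has in their place "T_tool_cam" (4x4, takes a point from camera to tool coordinates, whose origin is the TCP and whose axes are the flange's). Camera axes: x right, y up, looking along -z (the intrinsics and any distortion apply to the point x, -y, -z); pixel columns grow to the right and rows downward; lengths in m; the calibration is good to about 2 mm. A picture is of the moment at which its call begins: read the wrist's pose just before it. There is no depth.
- robot.sign_off(): hands the job in; it is judged then, once.
The state is a dict: "t": time; "qpos": joint angles; "qd": joint speeds; "tau": joint torques, N m; "tool_pos": TCP position; "eef_rot": TCP orientation; "ft_force": force on the tool from outside, world axes, zero at the start; "ft_torque": the same for the moment, N m; "grip_width": finger opening in m; "grasp_force": force on a finger pad.
Only numpy, scipy, OpenCV 4.12 (cv2) and the standard library are available. Lean on these libraries where they do the work, as an engineer would, in place of code of your own. Each camera call takes 0.05 s, during which the arm holds its last target. There are 200 camera calls.

## Working session

There is one attempt and no reset: what is moved stays moved. The work goes in short steps, Python scripts to look and compute and a shell command to move; the robot and the scene stay as the last step left them, time stands still between calls to the robot, and variables do not carry over. Pictures are saved under pics/ and viewed, at most 10 in all, crops included, and the job is handed in when it is done.

```bash
mkdir -p pics; ls
python3 - <<'E'
from bench import robot
import cv2,numpy as np
np.set_printoptions(precision=4,suppress=True)
o=robot.observe();print({k:o[k] for k in('t','tool_pos','eef_rot','ft_force','grip_width')})
for n in("scene","side"):
    f=robot.grab_frame(n);cv2.imwrite(f"pics/{n}0.png",f["frame"]);print(n,[v if k!='frame' else 0 for k,v in f.items()])
E
```

```text
bench.py
pics
shift.py
{'t': 0.0, 'tool_pos': array([0.1915, 0.6469, 0.2526]), 'eef_rot': array([-179.9242,    0.0058,  163.5093]), 'ft_force': array([-0.4601,  0.3566, -0.0791]), 'grip_width': 0.08534545533417796}
scene [0, 477.0863981216271, 477.0863981216271, 315.051554676439, 235.56581976721276, array([[-0.2906,  0.9568, -0.0119,  0.2276],
       [-0.8112, -0.2398,  0.5333,  0.4131],
       [ 0.5074,  0.1647,  0.8458, -1.5585],
       [ 0.    ,  0.    ,  0.    ,  1.    ]])]
side [0, 493.41941172009257, 493.41941172009257, 321.7518644434239, 242.41172116218755, array([[-0.9953, -0.0965, -0.0022,  0.5854],
       [ 0.0659, -0.6964,  0.7146, -0.131 ],
       [-0.0705,  0.7112,  0.6995, -1.275 ],
       [ 0.    ,  0.    ,  0.    ,  1.    ]])]
```

View pics/scene0.png

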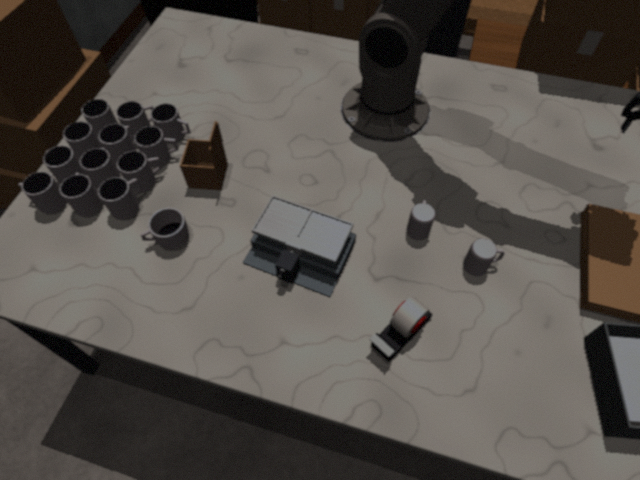

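View pics/side0.png

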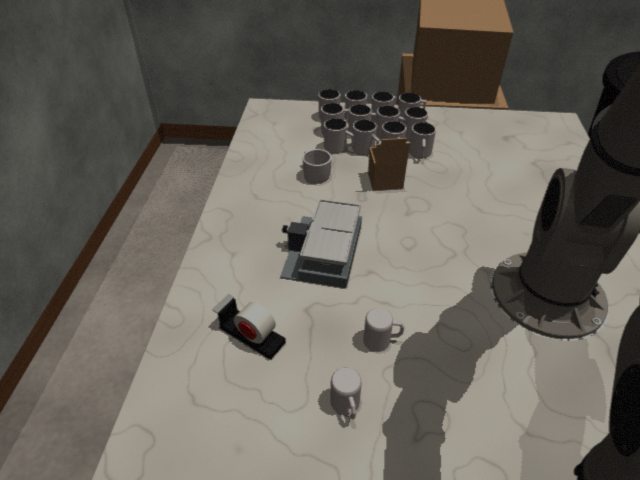

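The scene view shows the lift deck around (303,232), the mugs at (423,215) and (483,252), and the tape dispenser at (403,328). In the side view the lift is at (330,235), with the mugs at (378,325) and (346,388). I'll enlarge these areas to read pixels.

Run:
```python
import cv2,numpy as np
S=cv2.imread("pics/scene0.png");D=cv2.imread("pics/side0.png")
def crop(I,x,y,w=130,h=98,W=400,H=300):
    c=cv2.resize(I[y:y+h,x:x+w],(W,H),interpolation=cv2.INTER_CUBIC);c=cv2.convertScaleAbs(c,alpha=1.35)
    s=W/w
    for g in range(-(-x//20)*20,x+w,20):
        X=int((g-x+.5)*s);cv2.line(c,(X,0),(X,6),(0,0,255));cv2.putText(c,str(g),(X-10,16),0,.33,(0,0,255))
    for g in range(-(-y//20)*20,y+h,20):
        Y=int((g-y+.5)*s);cv2.line(c,(0,Y),(6,Y),(0,0,255));cv2.putText(c,str(g),(8,Y+4),0,.33,(0,0,255))
    return c
cv2.imwrite("pics/m.png",np.vstack([np.hstack([crop(S,238,195),crop(S,395,190)]),np.hstack([crop(D,270,192),crop(D,300,300,160,120)])]))
```

```text
(no output)
```

View pics/m.png

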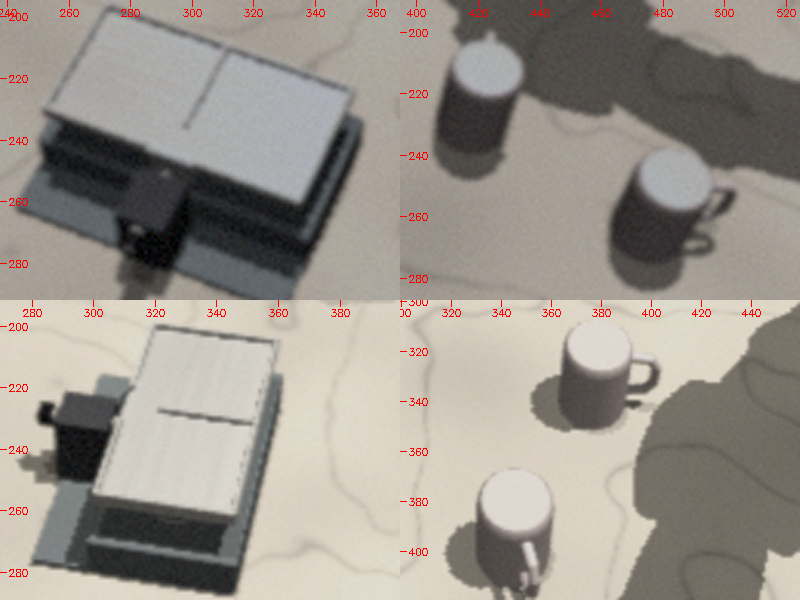

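The enlarged crops give the platform's outer corners in both views and the two mugs' top discs. The mug nearer the base has its handle towards the base. The catch is on the far (+world x) side. Next step is triangulation.

```bash
cat > h.py <<'E'
import numpy as np
C={'scene':(477.0864,315.05155,235.56582,np.array([[-0.2906,0.9568,-0.0119,0.2276],[-0.8112,-0.2398,0.5333,0.4131],[0.5074,0.1647,0.8458,-1.5585]])),
'side':(493.4194,321.75186,242.41172,np.array([[-0.9953,-0.0965,-0.0022,0.5854],[0.0659,-0.6964,0.7146,-0.131],[-0.0705,0.7112,0.6995,-1.275]]))}
def P(c):
    f,cx,cy,T=C[c]; return np.array([[f,0,cx],[0,f,cy],[0,0,1]])@np.diag([1,-1,-1])@T
def ray(c,uv,z):
    p=P(c);A=p[:,[0,1,3]].copy();A[:,2]+=p[:,2]*z
    w=np.linalg.solve(A,[*uv,1]);return w[:2]/w[2]
def tri(a,b):
    A=[]
    for c,uv in(('scene',a),('side',b)):
        p=P(c);A+=[uv[0]*p[2]-p[0],uv[1]*p[2]-p[1]]
    A=np.array(A);return np.linalg.lstsq(A[:,:3],-A[:,3],rcond=None)[0]
def proj(c,X):
    q=P(c)@np.append(X,1);return q[:2]/q[2]
E
python3 - <<'E'
from h import *
np.set_printoptions(precision=4,suppress=True)
s=np.array([(272.6,197.1),(352.9,224.4),(336,261.8),(252.1,231.2)])
# side corners: which corresponds: try
d=np.array([(319.9,199.6),(360.5,205.1),(346.8,263),(299.7,253.9)])
for k in range(4): # scene order FL(base side,+?) 
    for r in range(4): pass
for i,j in((0,1),(1,2),(2,3),(3,0)): print('corner',tri(s[i],d[j]),ray('scene',s[i],.088),ray('side',d[j],.088))
for n,a,b in(('m1',(422.9,211.6),(379.1,317.5)),('m2',(484,248),(345.9,379.5))):
    print(n,tri(a,b),ray('scene',a,.09),ray('side',b,.09))
# handle tips, z~.05 outer
# scene m1 handle top (490,33) ; m2 tip (735,197); side m1 tip (659,375); m2 (530,575)
for n,a in(('m1 scene top77',(490/3.077+394.5-400/3.077,33/3.077+189.5)),('m2 scene',(735/3.077+394.5-400/3.077,195/3.077+189.5))): print(n,ray('scene',a,.07))
for n,a in(('m1 side',(657/2.5+299.5-160,70/2.5+299.5)),('m2 side',(533/2.5+139.5,272/2.5+299.5))): print(n,ray('side',a,.06))
E
```

```text
corner [ 0.4984 -0.2036  0.0855] [ 0.5013 -0.202 ] [ 0.4977 -0.2019]
corner [0.5229 0.0229 0.0849] [0.5252 0.0234] [0.5227 0.0255]
corner [0.6438 0.0112 0.0931] [0.6421 0.0113] [0.6438 0.0051]
corner [ 0.615  -0.2172  0.0856] [ 0.6172 -0.2157] [ 0.6142 -0.2154]
m1 [0.4392 0.1874 0.0906] [0.4371 0.1866] [0.4402 0.1883]
m2 [0.5041 0.3495 0.0901] [0.5029 0.3489] [0.5049 0.3504]
m1 scene top77 [0.3848 0.1832]
m2 scene [0.4898 0.4006]
m1 side [0.3851 0.1887]
m2 side [0.4875 0.3956]
```

Units first: shifts go in shares of 50 mm and turns go in shares of pi rad. So -0.032 m is -0.64, -0.0163 m is -0.326.

```bash
python3 shift.py '[[-0.64, -0.326, 0, 0, 0, 0], [-0.64, -0.326, 0, 0, 0, 0], [-0.64, -0.326, 0, 0, 0, 0], [-0.64, -0.326, 0, 0, 0, 0], [-0.64, -0.326, 0, 0, 0, 0], [-0.64, -0.326, 0, 0, 0, 0]]' .085 40
python3 shift.py '[[-0.64, -0.326, 0, 0, 0, 0], [-0.64, -0.326, 0, 0, 0, 0], [-0.64, -0.326, 0, 0, 0, 0], [-0.64, -0.326, 0, 0, 0, 0], [-0.64, -0.326, 0, 0, 0, 0], [-0.64, -0.326, 0, 0, 0, 0], [0, 0, 0, 0, 0, 0]]'
python3 shift.py '[[0, 0, 0, 0, 0, 0.0392], [0, 0, 0, 0, 0, 0.0392], [0, 0, 0, 0, 0, 0.0392], [0, 0, 0, 0, 0, 0.0392], [0, 0, 0, 0, 0, 0.0392], [0, 0, 0, 0, 0, 0.0392], [0, 0, 0, 0, 0, 0.0392], [0, 0, 0, 0, 0, 0.0392]]'
python3 shift.py '[[0, 0, 0, 0, 0, 0], [0, 0, 0, 0, 0, 0]]'
cat > go.py <<'E'
import sys,numpy as np
from bench import robot
o=robot.observe();p=np.array(o['tool_pos']);e=o['eef_rot']
from scipy.spatial.transform import Rotation as R
r=R.from_euler('xyz',e,degrees=True);t=np.array([float(a) for a in sys.argv[1:5]])
r2=R.from_euler('xyz',[180,0,t[3]],degrees=True)
np.set_printoptions(precision=4,suppress=True)
print('pos',p,'rpy',e,'t',o['t']);print('shift in tool now',r.inv().apply(t[:3]-p),'after turn',r2.inv().apply(t[:3]-p),'rotvec',(r.inv()*r2).as_rotvec(degrees=True),'F',o['ft_force'],'w',o['grip_width'])
E
python3 go.py .504 .3495 .25 107
python3 - <<'E'
from bench import robot
import cv2
f=robot.grab_frame("wrist");print(f["T_tool_cam"],f['fx'],f['cx'],f['cy']);cv2.imwrite("pics/w1.png",f["frame"])
E
```

```text
t: 0.7
tool_pos: [0.3488, 0.4976, 0.2531]
eef_rot: [-180.0, -0.0, 163.5]
ft_force: [0.6, 0.4, 1.1]
grip_width: 0.0851
grasp_force: 0.0
t: 1.4
tool_pos: [0.5078, 0.346, 0.2532]
eef_rot: [-179.9, 0.1, 163.1]
ft_force: [-0.1, 0.6, 0.1]
grip_width: 0.0852
grasp_force: 0.0
t: 2.2
tool_pos: [0.5038, 0.3509, 0.253]
eef_rot: [-180.0, 0.0, 106.8]
ft_force: [0.3, -0.6, -0.5]
grip_width: 0.0853
grasp_force: 0.0
t: 2.4
tool_pos: [0.504, 0.3509, 0.2531]
eef_rot: [-180.0, 0.0, 107.3]
ft_force: [-0.6, 0.5, -0.3]
grip_width: 0.0853
grasp_force: 0.0
pos [0.504  0.3509 0.2531] rpy [-179.9791    0.0131  107.2669] t 2.4
shift in tool now [-0.0013 -0.0004  0.0031] after turn [-0.0013 -0.0004  0.0031] rotvec [-0.0209  0.0131  0.2669] F [-0.5692  0.459  -0.3081] w 0.08532121972420093
[[ 7.37415733e-04  9.63281529e-01  2.68492369e-01  6.81120467e-02]
 [ 9.99999181e-01 -4.29397128e-04 -1.20593672e-03 -4.02819725e-04]
 [-1.04636672e-03  2.68493038e-01 -9.63281056e-01 -1.20275324e-01]
 [ 0.00000000e+00  0.00000000e+00  0.00000000e+00  1.00000000e+00]] 376.01782153940854 322.2539785779522 240.28256546067763
```

View pics/w1.png

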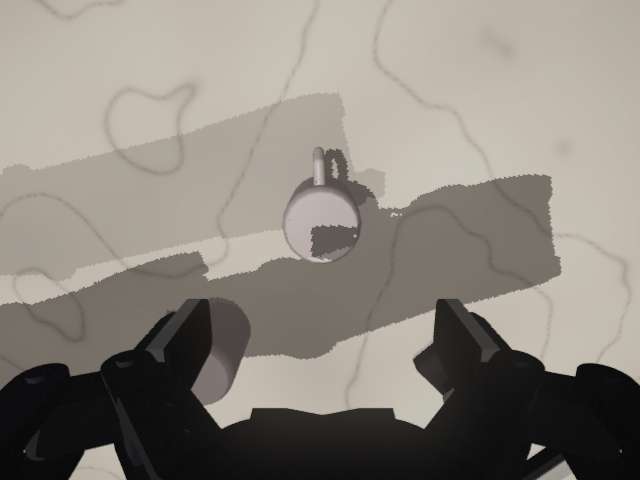

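The mug's disc is centred at (321,226) with its handle at (319,150), straight along tool x. It is centred under the tool to about 1 mm, so I'm descending and grasping.

In the tool's units: 0.035 m is 0.7, 0.03 m is 0.6.

```bash
python3 shift.py '[[0, 0, 0.7, 0, 0, 0], [0, 0, 0.7, 0, 0, 0], [0, 0, 0.7, 0, 0, 0], [0, 0, 0.7, 0, 0, 0], [0, 0, 0.6, 0, 0, 0], [0, 0, 0.44, 0, 0, 0], [0, 0, 0, 0, 0, 0]]'
python3 shift.py '[[0, 0, 0, 0, 0, 0], [0, 0, 0, 0, 0, 0], [0, 0, 0, 0, 0, 0], [0, 0, 0, 0, 0, 0], [0, 0, 0, 0, 0, 0], [0, 0, 0, 0, 0, 0]]' .04 40
python3 go.py .56 -.16 .25 83.5
```

```text
t: 3.15
tool_pos: [0.5028, 0.3496, 0.0585]
eef_rot: [-179.7, 0.1, 107.2]
ft_force: [-0.2, 0.8, -0.0]
grip_width: 0.0852
grasp_force: 0.0
t: 3.75
tool_pos: [0.5049, 0.3511, 0.0629]
eef_rot: [179.9, -0.1, 107.0]
ft_force: [-1.0, -1.0, 9.0]
grip_width: 0.0608
grasp_force: 45.0
pos [0.5049 0.3511 0.0629] rpy [179.8973  -0.0622 107.0463] t 3.75
shift in tool now [-0.5046 -0.0968 -0.1879] after turn [-0.5016  0.1126 -0.1871] rotvec [ 0.0885 -0.0825 23.5462] F [-1.0381 -0.9884  9.0142] w 0.06082574566316653
```

In the tool's units: -0.035 m is -0.7, -0.03 m is -0.6.

```bash
python3 shift.py '[[0, 0, -0.4, 0, 0, 0], [0, 0, -0.7, 0, 0, 0], [0, 0, -0.7, 0, 0, 0], [0, 0, -0.7, 0, 0, 0], [0, 0, -0.7, 0, 0, 0], [0, 0, -0.6, 0, 0, 0], [0, 0, -0.2, 0, 0, 0]]'
python3 shift.py '[[0, 0, 0, 0, 0, 0.0328], [0, 0, 0, 0, 0, 0.0328], [0, 0, 0, 0, 0, 0.0328], [0, 0, 0, 0, 0, 0.0328], [0, 0, 0, 0, 0, 0], [0, 0, 0, 0, 0, 0]]'
python3 go.py .5626 -.1607 .262 83.5
```

```text
t: 4.45
tool_pos: [0.5052, 0.3511, 0.2652]
eef_rot: [179.8, -0.1, 107.0]
ft_force: [0.7, 0.9, -3.3]
grip_width: 0.0608
grasp_force: 45.2
t: 5.05
tool_pos: [0.504, 0.3506, 0.2609]
eef_rot: [-180.0, 0.0, 83.6]
ft_force: [0.1, 0.1, -3.6]
grip_width: 0.0609
grasp_force: 45.0
pos [0.504  0.3506 0.2609] rpy [-179.9849    0.0292   83.6329] t 5.05
shift in tool now [-0.5017  0.1149 -0.0009] after turn [-0.5014  0.1161 -0.0011] rotvec [-0.0151  0.0292  0.1329] F [ 0.1264  0.1151 -3.5663] w 0.06094119963383614
```

16 rows of (-.0313, .0072).

In the tool's units: -0.0313 m is -0.626, 0.0072 m is 0.144.

```bash
python3 shift.py '[[-0.626, 0.144, 0, 0, 0, 0], [-0.626, 0.144, 0, 0, 0, 0], [-0.626, 0.144, 0, 0, 0, 0], [-0.626, 0.144, 0, 0, 0, 0], [-0.626, 0.144, 0, 0, 0, 0], [-0.626, 0.144, 0, 0, 0, 0], [-0.626, 0.144, 0, 0, 0, 0], [-0.626, 0.144, 0, 0, 0, 0]]'
python3 shift.py '[[-0.626, 0.144, 0, 0, 0, 0], [-0.626, 0.144, 0, 0, 0, 0], [-0.626, 0.144, 0, 0, 0, 0], [-0.626, 0.144, 0, 0, 0, 0], [-0.626, 0.144, 0, 0, 0, 0], [-0.626, 0.144, 0, 0, 0, 0], [-0.626, 0.144, 0, 0, 0, 0], [-0.626, 0.144, 0, 0, 0, 0]]'
python3 shift.py '[[0, 0, 0, 0, 0, 0], [0, 0, 0, 0, 0, 0], [0, 0, 0, 0, 0, 0]]'
python3 go.py .5626 -.1607 .165 83.5
```

```text
t: 5.85
tool_pos: [0.5328, 0.0939, 0.2613]
eef_rot: [180.0, -0.0, 83.6]
ft_force: [-0.1, -0.6, -2.0]
grip_width: 0.0606
grasp_force: 45.0
t: 6.65
tool_pos: [0.5613, -0.1613, 0.2613]
eef_rot: [180.0, -0.0, 83.6]
ft_force: [-0.9, 0.1, -1.9]
grip_width: 0.0603
grasp_force: 45.0
t: 6.95
tool_pos: [0.5614, -0.1592, 0.2611]
eef_rot: [-180.0, -0.0, 83.6]
ft_force: [-0.4, 1.3, -2.9]
grip_width: 0.0609
grasp_force: 45.1
pos [ 0.5614 -0.1592  0.2611] rpy [-179.9771   -0.0257   83.5518] t 6.95
shift in tool now [-0.0014  0.0014  0.0961] after turn [-0.0013  0.0014  0.0961] rotvec [-0.023  -0.0257  0.0518] F [-0.4329  1.3071 -2.8921] w 0.06092605379229172
```

In the tool's units: 0.03 m is 0.6, 0.025 m is 0.5.

```bash
python3 shift.py '[[0, 0, 0.6, 0, 0, 0], [0, 0, 0.6, 0, 0, 0], [0, 0, 0.5, 0, 0, 0], [0, 0, 0.3, 0, 0, 0], [0, 0, 0, 0, 0, 0], [0, 0, 0, 0, 0, 0], [0, 0, 0, 0, 0, 0]]'
python3 shift.py '[[0, 0, 0.06, 0, 0, 0], [0, 0, 0.06, 0, 0, 0], [0, 0, 0.06, 0, 0, 0], [0, 0, 0.06, 0, 0, 0], [0, 0, 0, 0, 0, 0], [0, 0, 0, 0, 0, 0], [0, 0, 0, 0, 0, 0]]'
python3 shift.py '[[0, 0, 0.02, 0, 0, 0], [0, 0, 0.02, 0, 0, 0], [0, 0, 0.02, 0, 0, 0], [0, 0, 0.02, 0, 0, 0], [0, 0, 0, 0, 0, 0], [0, 0, 0, 0, 0, 0]]'
python3 - <<'E'
from bench import robot
import cv2,numpy as np
f=[cv2.convertScaleAbs(cv2.resize(robot.grab_frame(n)["frame"][y:y+150,x:x+200],(400,300),interpolation=2),alpha=1.4) for n,x,y in(("scene",210,150),("side",240,130))]
cv2.imwrite("pics/p1.png",np.hstack(f))
print([robot.observe()['ft_force'][2] for i in range(3)])
E
```

```text
t: 7.65
tool_pos: [0.5621, -0.1601, 0.1626]
eef_rot: [179.9, -0.0, 83.4]
ft_force: [-0.6, 0.1, -2.4]
grip_width: 0.0609
grasp_force: 44.9
t: 8.35
tool_pos: [0.5614, -0.1602, 0.1494]
eef_rot: [180.0, 0.0, 83.4]
ft_force: [-0.3, 0.1, -2.7]
grip_width: 0.0605
grasp_force: 45.0
t: 8.95
tool_pos: [0.5615, -0.1601, 0.1453]
eef_rot: [180.0, 0.0, 83.4]
ft_force: [0.4, -0.2, -1.5]
grip_width: 0.0611
grasp_force: 45.2
[np.float64(-1.6294912545383398), np.float64(-1.6294912545383398), np.float64(-1.6294912545383398)]
```

View pics/p1.png

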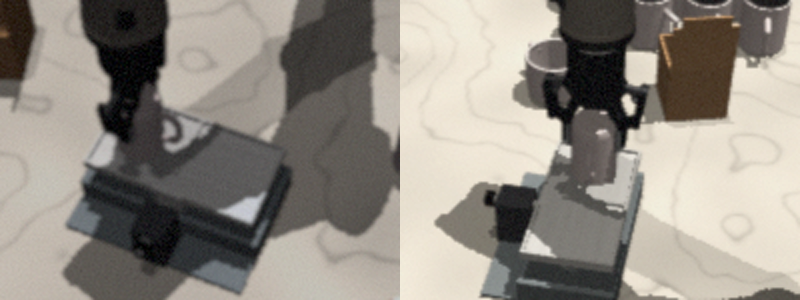

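The mug sits over the -y bay with its handle towards the middle, and contact is starting (force going from -2.7 to -1.5 N). I'll lower it until the deck carries the weight, then release.

In the tool's units: 0.002 m is 0.04, 0.001 m is 0.02.

```bash
python3 shift.py '[[0, 0, 0.04, 0, 0, 0], [0, 0, 0.04, 0, 0, 0], [0, 0, 0.04, 0, 0, 0], [0, 0, 0.02, 0, 0, 0], [0, 0, 0, 0, 0, 0], [0, 0, 0, 0, 0, 0], [0, 0, 0, 0, 0, 0], [0, 0, 0, 0, 0, 0]]'
python3 go.py .5615 -.16 .25 83.5 | tail -1
```

```text
t: 9.85
tool_pos: [0.5615, -0.1601, 0.1384]
eef_rot: [180.0, 0.0, 83.4]
ft_force: [0.4, -1.3, -0.5]
grip_width: 0.0605
grasp_force: 45.4
shift in tool now [ 0.0001  0.     -0.1116] after turn [ 0.0001  0.     -0.1116] rotvec [ 0.0072  0.005  -0.072 ] F [ 0.4379 -1.2529 -0.5431] w 0.06045023629163712
```

In the tool's units: 0.001 m is 0.02, 0.0005 m is 0.01.

```bash
python3 shift.py '[[0, 0, 0.02, 0, 0, 0], [0, 0, 0.01, 0, 0, 0], [0, 0, 0, 0, 0, 0], [0, 0, 0, 0, 0, 0]]'
python3 shift.py '[[0, 0, 0, 0, 0, 0], [0, 0, 0, 0, 0, 0], [0, 0, 0, 0, 0, 0], [0, 0, 0, 0, 0, 0], [0, 0, 0, 0, 0, 0], [0, 0, 0, 0, 0, 0]]' .085
python3 shift.py '[[0, 0, -0.2, 0, 0, 0], [0, 0, -0.4, 0, 0, 0], [0, 0, -0.6, 0, 0, 0], [0, 0, -0.6, 0, 0, 0], [0, 0, -0.6, 0, 0, 0], [0, 0, 0, 0, 0, 0], [0, 0, 0, 0, 0, 0]]'
python3 go.py .4390 .1874 .25 83.5
```

```text
t: 10.25
tool_pos: [0.5614, -0.1601, 0.1368]
eef_rot: [180.0, 0.0, 83.4]
ft_force: [0.3, 0.3, 1.5]
grip_width: 0.061
grasp_force: 45.5
t: 10.85
tool_pos: [0.5614, -0.1601, 0.1368]
eef_rot: [-180.0, 0.0, 83.4]
ft_force: [0.5, -0.5, -1.1]
grip_width: 0.0848
grasp_force: 0.0
t: 11.55
tool_pos: [0.5616, -0.16, 0.2577]
eef_rot: [179.9, -0.0, 83.4]
ft_force: [-0.1, 0.2, -0.6]
grip_width: 0.0851
grasp_force: 0.0
pos [ 0.5616 -0.16    0.2577] rpy [179.9125  -0.0253  83.4366] t 11.55
shift in tool now [ 0.3311 -0.1615  0.0076] after turn [ 0.3313 -0.1612  0.0077] rotvec [ 0.0875 -0.0253 -0.0634] F [-0.1085  0.2283 -0.554 ] w 0.08508314597414234
```

In the tool's units: 0.0276 m is 0.552, -0.0134 m is -0.268.

```bash
python3 shift.py '[[0.552, -0.268, 0, 0, 0, 0], [0.552, -0.268, 0, 0, 0, 0], [0.552, -0.268, 0, 0, 0, 0], [0.552, -0.268, 0, 0, 0, 0], [0.552, -0.268, 0, 0, 0, 0], [0.552, -0.268, 0, 0, 0, 0]]'
python3 shift.py '[[0.552, -0.268, 0, 0, 0, 0], [0.552, -0.268, 0, 0, 0, 0], [0.552, -0.268, 0, 0, 0, 0], [0.552, -0.268, 0, 0, 0, 0], [0.552, -0.268, 0, 0, 0, 0], [0.552, -0.268, 0, 0, 0, 0], [0, 0, 0, 0, 0, 0]]'
python3 shift.py '[[0, 0, 0, 0, 0, -0.0447], [0, 0, 0, 0, 0, -0.0447], [0, 0, 0, 0, 0, -0.0447], [0, 0, 0, 0, 0, -0.0447], [0, 0, 0, 0, 0, -0.0447], [0, 0, 0, 0, 0, -0.0447]]'
python3 shift.py '[[0, 0, 0, 0, 0, -0.0447], [0, 0, 0, 0, 0, -0.0447], [0, 0, 0, 0, 0, -0.0447], [0, 0, 0, 0, 0, -0.0447], [0, 0, 0, 0, 0, -0.0447], [0, 0, 0, 0, 0, -0.0447], [0, 0, 0, 0, 0, 0], [0, 0, 0, 0, 0, 0]]'
python3 go.py .4390 .1874 .061 180
python3 - <<'E'
from bench import robot
import cv2,numpy as np
a=robot.grab_frame("wrist")["frame"]
b=cv2.convertScaleAbs(cv2.resize(robot.grab_frame("side")["frame"][130:280,240:440],(640,480),interpolation=2),alpha=1.4)
cv2.imwrite("pics/w2.png",cv2.resize(np.vstack([a,b]),(400,600)))
cv2.imwrite("pics/w2.png",np.hstack([cv2.resize(a,(480,360)),cv2.resize(b,(320,240))[:,:].repeat(1,0) if 0 else cv2.copyMakeBorder(cv2.resize(b,(320,240)),0,120,0,0,0)]))
E
```

```text
t: 12.15
tool_pos: [0.4994, 0.0147, 0.256]
eef_rot: [-179.9, 0.0, 83.4]
ft_force: [1.0, 0.7, 0.0]
grip_width: 0.0853
grasp_force: 0.0
t: 12.85
tool_pos: [0.4378, 0.1906, 0.2559]
eef_rot: [-179.9, 0.0, 83.7]
ft_force: [0.2, -0.1, -0.6]
grip_width: 0.085
grasp_force: 0.0
t: 13.45
tool_pos: [0.4393, 0.1865, 0.2561]
eef_rot: [-179.9, -0.0, 132.0]
ft_force: [-0.5, 0.5, -0.1]
grip_width: 0.0851
grasp_force: 0.0
t: 14.25
tool_pos: [0.4394, 0.1868, 0.2564]
eef_rot: [-180.0, -0.0, 179.7]
ft_force: [-0.3, 0.7, -0.1]
grip_width: 0.085
grasp_force: 0.0
pos [0.4394 0.1868 0.2564] rpy [-179.9618   -0.0434  179.7445] t 14.25
shift in tool now [0.0003 0.0007 0.1954] after turn [0.0004 0.0006 0.1954] rotvec [-0.0382 -0.0435 -0.2555] F [-0.3059  0.7269 -0.1474] w 0.08501034908009819
```

View pics/w2.png

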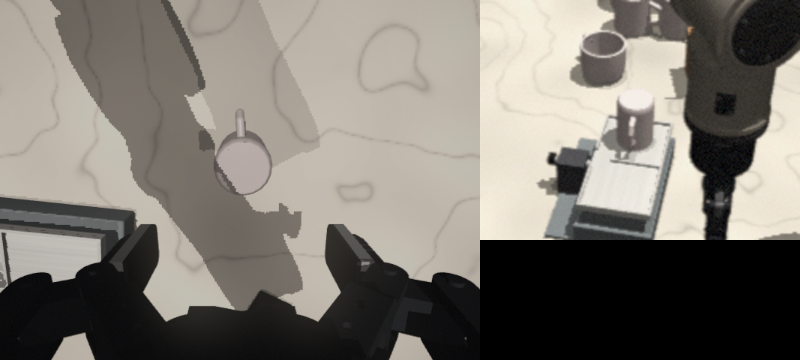

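The first mug stands upright in the right bay. In the wrist view the second mug is centred at full-scale pixel (324,224), within 2 mm of the grasp axis. I'll grasp it now.

In the tool's units: 0.035 m is 0.7, 0.03 m is 0.6.

```bash
python3 shift.py '[[0.02, 0.02, 0.7, 0, 0, 0], [0, 0, 0.7, 0, 0, 0], [0, 0, 0.7, 0, 0, 0], [0, 0, 0.7, 0, 0, 0], [0, 0, 0.6, 0, 0, 0], [0, 0, 0.49, 0, 0, 0], [0, 0, 0, 0, 0, 0], [0, 0, 0, 0, 0, 0]]'
python3 shift.py '[[0, 0, 0, 0, 0, 0], [0, 0, 0, 0, 0, 0], [0, 0, 0, 0, 0, 0], [0, 0, 0, 0, 0, 0], [0, 0, 0, 0, 0, 0], [0, 0, 0, 0, 0, 0]]' .04 40
python3 shift.py '[[0, 0, -0.4, 0, 0, 0], [0, 0, -0.7, 0, 0, 0], [0, 0, -0.7, 0, 0, 0], [0, 0, -0.7, 0, 0, 0], [0, 0, -0.7, 0, 0, 0], [0, 0, -0.6, 0, 0, 0], [0, 0, -0.2, 0, 0, 0]]'
python3 go.py .5774 -.0327 .262 83.5
```

```text
t: 15.15
tool_pos: [0.4386, 0.1881, 0.0626]
eef_rot: [-180.0, -0.0, 179.9]
ft_force: [0.2, -0.1, 0.8]
grip_width: 0.085
grasp_force: 0.0
t: 15.75
tool_pos: [0.4392, 0.1887, 0.0638]
eef_rot: [179.9, 0.1, -180.0]
ft_force: [-1.9, -1.9, 12.6]
grip_width: 0.0612
grasp_force: 40.5
t: 16.45
tool_pos: [0.4394, 0.1887, 0.266]
eef_rot: [179.8, 0.2, -180.0]
ft_force: [-0.1, -0.3, -3.2]
grip_width: 0.0608
grasp_force: 46.4
pos [0.4394 0.1887 0.266 ] rpy [ 179.7866    0.2219 -179.9956] t 16.45
shift in tool now [-0.138  -0.2215  0.0037] after turn [-0.2044  0.1622  0.004 ] rotvec [ 0.3473 -0.0129 96.5046] F [-0.1432 -0.3118 -3.1625] w 0.06080712984936152
```

In the tool's units: 8.04 degrees / 180 = 0.0447.

```bash
python3 shift.py '[[0, 0, 0, 0, 0, 0.0447], [0, 0, 0, 0, 0, 0.0447], [0, 0, 0, 0, 0, 0.0447], [0, 0, 0, 0, 0, 0.0447], [0, 0, 0, 0, 0, 0.0447], [0, 0, 0, 0, 0, 0.0447]]'
python3 shift.py '[[0, 0, 0, 0, 0, 0.0447], [0, 0, 0, 0, 0, 0.0447], [0, 0, 0, 0, 0, 0.0447], [0, 0, 0, 0, 0, 0.0447], [0, 0, 0, 0, 0, 0.0447], [0, 0, 0, 0, 0, 0.0447], [0, 0, 0, 0, 0, 0]]'
python3 shift.py '[[-0.512, 0.406, 0, 0, 0, 0], [-0.512, 0.406, 0, 0, 0, 0], [-0.512, 0.406, 0, 0, 0, 0], [-0.512, 0.406, 0, 0, 0, 0], [-0.512, 0.406, 0, 0, 0, 0], [-0.512, 0.406, 0, 0, 0, 0], [-0.512, 0.406, 0, 0, 0, 0], [-0.512, 0.406, 0, 0, 0, 0]]'
python3 shift.py '[[0, 0, 0, 0, 0, 0], [0, 0, 0, 0, 0, 0], [0, 0, 0, 0, 0, 0]]'
python3 go.py .5774 -.0327 .153 83.5
```

```text
t: 17.05
tool_pos: [0.4382, 0.1881, 0.262]
eef_rot: [-180.0, -0.0, 131.4]
ft_force: [-0.2, -0.4, -3.1]
grip_width: 0.0611
grasp_force: 46.3
t: 17.75
tool_pos: [0.4382, 0.1882, 0.262]
eef_rot: [-180.0, 0.0, 83.4]
ft_force: [0.5, -0.1, -2.1]
grip_width: 0.0608
grasp_force: 46.2
t: 18.55
tool_pos: [0.5773, -0.0345, 0.2621]
eef_rot: [-180.0, -0.0, 83.9]
ft_force: [0.7, -0.0, -2.4]
grip_width: 0.0608
grasp_force: 46.2
t: 18.85
tool_pos: [0.5765, -0.0326, 0.262]
eef_rot: [-180.0, -0.0, 83.7]
ft_force: [-0.3, -0.1, -3.0]
grip_width: 0.0605
grasp_force: 46.3
pos [ 0.5765 -0.0326  0.262 ] rpy [-179.9577   -0.0163   83.7142] t 18.85
shift in tool now [0.    0.001 0.109] after turn [0.0001 0.0009 0.109 ] rotvec [-0.0424 -0.0162  0.2142] F [-0.2586 -0.1328 -3.022 ] w 0.060480491106469955
```

In the tool's units: 0.03 m is 0.6, 0.02 m is 0.4.

```bash
python3 shift.py '[[0, 0.02, 0.6, 0, 0, 0], [0, 0, 0.6, 0, 0, 0], [0, 0, 0.6, 0, 0, 0], [0, 0, 0.4, 0, 0, 0], [0, 0, 0, 0, 0, 0], [0, 0, 0, 0, 0, 0], [0, 0, 0, 0, 0, 0]]'
python3 shift.py '[[0, 0, 0.06, 0, 0, 0], [0, 0, 0.06, 0, 0, 0], [0, 0, 0.06, 0, 0, 0], [0, 0, 0.06, 0, 0, 0], [0, 0, 0, 0, 0, 0], [0, 0, 0, 0, 0, 0], [0, 0, 0, 0, 0, 0]]'
python3 shift.py '[[0, 0, 0.04, 0, 0, 0], [0, 0, 0.04, 0, 0, 0], [0, 0, 0.04, 0, 0, 0], [0, 0, 0, 0, 0, 0], [0, 0, 0, 0, 0, 0], [0, 0, 0, 0, 0, 0]]'
```

```text
t: 19.55
tool_pos: [0.5785, -0.0331, 0.1537]
eef_rot: [179.9, -0.0, 83.6]
ft_force: [-0.2, 0.4, -2.8]
grip_width: 0.061
grasp_force: 46.1
t: 20.25
tool_pos: [0.5779, -0.0335, 0.1404]
eef_rot: [-180.0, 0.0, 83.5]
ft_force: [1.0, 0.4, -2.1]
grip_width: 0.0609
grasp_force: 46.3
t: 20.85
tool_pos: [0.5779, -0.0335, 0.1343]
eef_rot: [-180.0, 0.0, 83.5]
ft_force: [1.0, -0.9, -0.3]
grip_width: 0.061
grasp_force: 46.5
```

In the tool's units: 0.001 m is 0.02, 0.0005 m is 0.01.

```bash
python3 shift.py '[[0, 0, 0.02, 0, 0, 0], [0, 0, 0.02, 0, 0, 0], [0, 0, 0.01, 0, 0, 0], [0, 0, 0, 0, 0, 0], [0, 0, 0, 0, 0, 0], [0, 0, 0, 0, 0, 0]]'
python3 shift.py '[[0, 0, 0, 0, 0, 0], [0, 0, 0, 0, 0, 0], [0, 0, 0, 0, 0, 0], [0, 0, 0, 0, 0, 0], [0, 0, 0, 0, 0, 0], [0, 0, 0, 0, 0, 0]]' .085
python3 shift.py '[[0, 0, -0.2, 0, 0, 0], [0, 0, -0.4, 0, 0, 0], [0, 0, -0.6, 0, 0, 0], [0, 0, -0.6, 0, 0, 0], [0, 0, -0.6, 0, 0, 0], [0, 0, 0, 0, 0, 0], [0, 0, 0, 0, 0, 0]]'
python3 - <<'E'
from bench import robot
import cv2,numpy as np
b=[cv2.convertScaleAbs(cv2.resize(robot.grab_frame(n)["frame"][y:y+150,x:x+200],(400,300),interpolation=2),alpha=1.4) for n,x,y in(("scene",210,150),("side",240,130))]
a=robot.grab_frame("wrist")["frame"]
cv2.imwrite("pics/p2.png",np.vstack([np.hstack(b),np.hstack([cv2.resize(a,(400,300)),cv2.resize(a,(400,300))*0])]))
E
```

```text
t: 21.45
tool_pos: [0.578, -0.0335, 0.1318]
eef_rot: [180.0, 0.0, 83.5]
ft_force: [1.2, -0.6, 0.8]
grip_width: 0.0607
grasp_force: 46.6
t: 22.05
tool_pos: [0.5779, -0.0335, 0.1318]
eef_rot: [-180.0, 0.0, 83.5]
ft_force: [0.0, -0.1, 0.3]
grip_width: 0.0848
grasp_force: 0.0
t: 22.75
tool_pos: [0.5781, -0.0334, 0.2527]
eef_rot: [179.9, -0.0, 83.6]
ft_force: [-0.1, 0.8, -0.5]
grip_width: 0.0852
grasp_force: 0.0
```

View pics/p2.png

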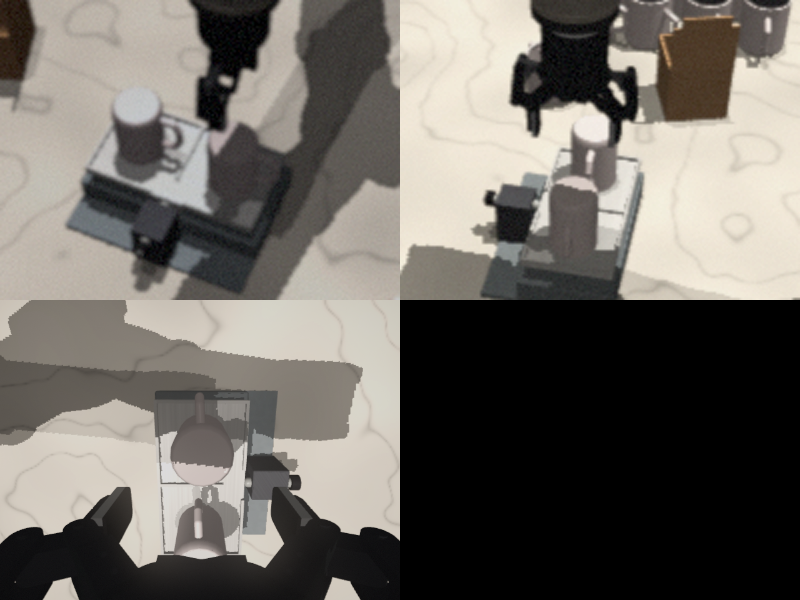

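Both mugs stand upright, one in each bay; in the wrist view they are at about (202,450) and (200,530). Next I close the gripper and press on the centre of the left mug's bottom.

In the tool's units: 0.02 m is 0.4, 0.012 m is 0.24.

```bash
python3 shift.py '[[0, 0, 0.4, 0, 0, 0], [0, 0, 0.4, 0, 0, 0], [0, 0, 0.24, 0, 0, 0], [0, 0, 0, 0, 0, 0], [0, 0, 0, 0, 0, 0], [0, 0, 0, 0, 0, 0], [0, 0, 0, 0, 0, 0]]' 0
python3 shift.py '[[0, 0, 0.06, 0, 0, 0], [0, 0, 0.06, 0, 0, 0], [0, 0, 0.06, 0, 0, 0], [0, 0, 0.06, 0, 0, 0], [0, 0, 0.06, 0, 0, 0], [0, 0, 0, 0, 0, 0], [0, 0, 0, 0, 0, 0]]'
python3 shift.py '[[0, 0, 0.06, 0, 0, 0], [0, 0, 0.06, 0, 0, 0], [0, 0, 0.06, 0, 0, 0], [0, 0, 0, 0, 0, 0], [0, 0, 0, 0, 0, 0], [0, 0, 0, 0, 0, 0]]'
python3 shift.py '[[0, 0, 0.04, 0, 0, 0], [0, 0, 0.04, 0, 0, 0], [0, 0, 0.04, 0, 0, 0], [0, 0, 0, 0, 0, 0], [0, 0, 0, 0, 0, 0], [0, 0, 0, 0, 0, 0]]'
```

```text
t: 23.6
tool_pos: [0.5783, -0.0335, 0.2006]
eef_rot: [179.9, -0.0, 83.5]
ft_force: [0.3, -0.6, -0.3]
grip_width: -0.0001
grasp_force: 0.0
t: 24.3
tool_pos: [0.5779, -0.0335, 0.1847]
eef_rot: [-180.0, 0.0, 83.5]
ft_force: [-0.3, -0.7, 0.0]
grip_width: 0.0001
grasp_force: 0.0
t: 24.9
tool_pos: [0.5779, -0.0335, 0.1758]
eef_rot: [-180.0, -0.0, 83.6]
ft_force: [0.2, 1.0, 1.2]
grip_width: 0.0001
grasp_force: 0.7
t: 25.5
tool_pos: [0.5779, -0.0335, 0.1698]
eef_rot: [-180.0, 0.0, 83.5]
ft_force: [-0.0, 0.5, 0.6]
grip_width: 0.0002
grasp_force: 0.3
```

In the tool's units: 0.002 m is 0.04.

```bash
python3 shift.py '[[0, 0, 0.04, 0, 0, 0], [0, 0, 0.04, 0, 0, 0], [0, 0, 0.04, 0, 0, 0], [0, 0, 0, 0, 0, 0], [0, 0, 0, 0, 0, 0], [0, 0, 0, 0, 0, 0]]'
python3 shift.py '[[0, 0, 0.02, 0, 0, 0], [0, 0, 0.02, 0, 0, 0], [0, 0, 0.02, 0, 0, 0], [0, 0, 0, 0, 0, 0], [0, 0, 0, 0, 0, 0], [0, 0, 0, 0, 0, 0]]'
```

```text
t: 26.1
tool_pos: [0.5779, -0.0335, 0.1638]
eef_rot: [180.0, -0.0, 83.5]
ft_force: [-0.6, 0.7, 6.3]
grip_width: -0.0
grasp_force: 2.9
t: 26.7
tool_pos: [0.578, -0.0335, 0.1609]
eef_rot: [180.0, -0.0, 83.5]
ft_force: [-1.0, 1.2, 6.8]
grip_width: -0.0001
grasp_force: 3.3
```

In the tool's units: 0.001 m is 0.02.

```bash
python3 shift.py '[[0, 0, 0.02, 0, 0, 0], [0, 0, 0.02, 0, 0, 0], [0, 0, 0, 0, 0, 0], [0, 0, 0, 0, 0, 0]]'
python3 shift.py '[[0, 0, 0.02, 0, 0, 0], [0, 0, 0, 0, 0, 0], [0, 0, 0, 0, 0, 0]]'
```

```text
t: 27.1
tool_pos: [0.5783, -0.0335, 0.1599]
eef_rot: [180.0, -0.1, 83.5]
ft_force: [-8.0, 1.1, 25.1]
grip_width: -0.0003
grasp_force: 12.4
t: 27.4
tool_pos: [0.5786, -0.0336, 0.1598]
eef_rot: [179.9, -0.1, 83.5]
ft_force: [-11.3, 2.3, 39.6]
grip_width: -0.0
grasp_force: 19.8
```

The platform is on its bottom stop, so I'll ease off a little and hold about 4 s.

In the tool's units: -0.0015 m is -0.03.

```bash
python3 shift.py '[[0, 0, -0.03, 0, 0, 0], [0, 0, 0, 0, 0, 0], [0, 0, 0, 0, 0, 0], [0, 0, 0, 0, 0, 0], [0, 0, 0, 0, 0, 0], [0, 0, 0, 0, 0, 0], [0, 0, 0, 0, 0, 0], [0, 0, 0, 0, 0, 0]]'
for i in 1 2 3 4; do python3 shift.py '[[0, 0, 0, 0, 0, 0], [0, 0, 0, 0, 0, 0], [0, 0, 0, 0, 0, 0], [0, 0, 0, 0, 0, 0], [0, 0, 0, 0, 0, 0], [0, 0, 0, 0, 0, 0], [0, 0, 0, 0, 0, 0], [0, 0, 0, 0, 0, 0]]' | grep -E 'pos|ft'; done
python3 - <<'E'
from bench import robot
import cv2,numpy as np
b=[cv2.convertScaleAbs(cv2.resize(robot.grab_frame(n)["frame"][y:y+75,x:x+100],(400,300),interpolation=2),alpha=1.6) for n,x,y in(("scene",255,220),("side",280,190))]
cv2.imwrite("pics/p3.png",np.hstack(b))
E
```

```text
t: 28.2
tool_pos: [0.5782, -0.0335, 0.16]
eef_rot: [180.0, -0.0, 83.5]
ft_force: [-5.6, 0.1, 17.4]
grip_width: -0.0001
grasp_force: 8.6
tool_pos: [0.5782, -0.0335, 0.16]
ft_force: [-4.9, 2.0, 17.3]
tool_pos: [0.5781, -0.0335, 0.16]
ft_force: [-3.9, 1.4, 17.1]
tool_pos: [0.5782, -0.0335, 0.16]
ft_force: [-4.3, 1.1, 16.7]
tool_pos: [0.5781, -0.0335, 0.16]
ft_force: [-4.6, 0.4, 16.7]
```

View pics/p3.png

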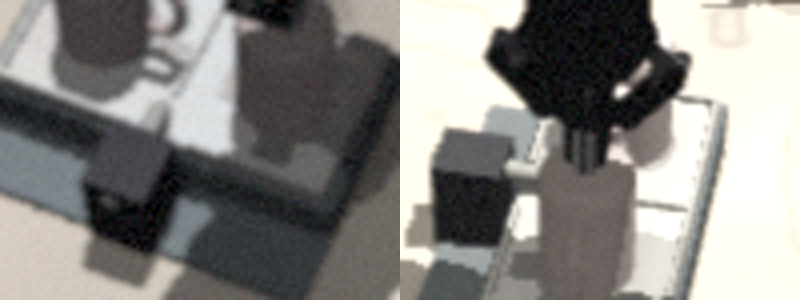

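The bolt's silver nose is out over the deck, at (160,115) in the left crop and (520,172) in the right. I'll let go gently and check.

In the tool's units: -0.02 m is -0.4, -0.01 m is -0.2.

```bash
python3 shift.py '[[0, 0, -0.04, 0, 0, 0], [0, 0, -0.04, 0, 0, 0], [0, 0, -0.04, 0, 0, 0], [0, 0, -0.06, 0, 0, 0], [0, 0, -0.08, 0, 0, 0], [0, 0, -0.12, 0, 0, 0], [0, 0, -0.2, 0, 0, 0], [0, 0, -0.4, 0, 0, 0]]'
python3 shift.py '[[0, 0, -0.6, 0, 0, 0], [0, 0, -0.6, 0, 0, 0], [0, 0, -0.6, 0, 0, 0], [0, 0, -0.6, 0, 0, 0], [0, 0, 0, 0, 0, 0], [0, 0, 0, 0, 0, 0], [0, 0, 0, 0, 0, 0], [0, 0, 0, 0, 0, 0]]'
python3 - <<'E'
from bench import robot
import cv2,numpy as np
b=[cv2.convertScaleAbs(cv2.resize(robot.grab_frame(n)["frame"][y:y+112,x:x+150],(400,300),interpolation=2),alpha=1.6) for n,x,y in(("scene",230,180),("side",260,170))]
cv2.imwrite("pics/p4.png",np.hstack(b))
E
```

```text
t: 32.3
tool_pos: [0.5773, -0.0335, 0.2083]
eef_rot: [-179.9, 0.0, 83.5]
ft_force: [-0.6, 0.4, -0.2]
grip_width: 0.0001
grasp_force: 0.0
t: 33.1
tool_pos: [0.5775, -0.0335, 0.3275]
eef_rot: [-179.9, 0.0, 83.5]
ft_force: [0.1, -0.4, -0.0]
grip_width: 0.0
grasp_force: 0.0
```

View pics/p4.png

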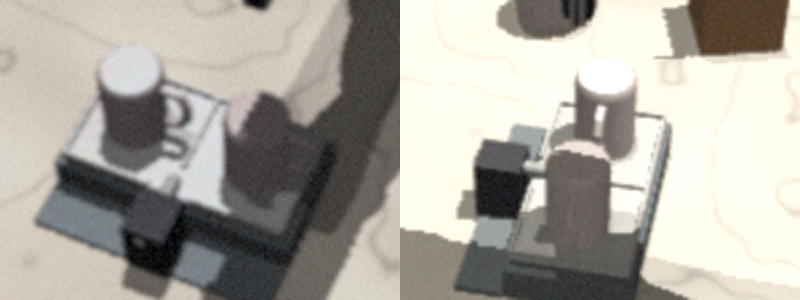

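The platform has stayed down with the bolt over it, at (172,185) in the left crop. Both mugs are upright and the gripper is clear.

```bash
python3 -c "
from bench import robot
print(robot.sign_off())"
```

```text
the job is handed in; nothing more can be done
None
```

Both mugs stand mouth down, one in each bay, the caught platform stayed down when I let go, and the job was handed in at about 33 s; no verdict was returned.

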